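# Refit the cover of the bench supply box and clamp it

## Robot

A 6-joint arm with a two-finger parallel gripper is mounted at the origin on the work surface. World frame = base frame: x ahead of the robot, y to its left, z up, the work surface at z = 0. Lengths are in m, angles in rad, forces in N, time in s.
With the tool pointing down it reaches from about 0.25 to 0.725 m from the base axis. Payload 4 kg.
Tool frame: the origin (TCP) lies midway between the tips of the shut fingers; the grasp point (between the pads) lies 19 mm behind it; z points along the fingers, x is the direction in which the jaws open and shut, and the axes are right-handed (so a half turn about z gives the same grasp; the last joint's range is limited). The gripper opens to 85 mm and grips with 20 to 120 N. Pads are 22 mm wide; open, the fingers measure 114 mm over their backs; the gripper's body (76 mm by 85 mm) begins 54 mm behind the grasp point. The pads swing forward as they close: fully open they stand 13 mm farther back than shut.
Start: joints at [1.283, 0.241, 0.005, 1.335, 0, 1.571], TCP at [0.142, 0.479, 0.207] pointing down, gripper open.
Joint ranges: [-2.72, 2.72], [-1.05, 1.87], [-1.09, 1.28], [-1.99, 2.15], [-1.42, 1.44], [-3.14, 3.14]. Speed limits (rad/s): [2.79, 2.79, 3.14, 3.14, 3.14, 3.14].

## Interface

Orientations are given as a unit quaternion [x, y, z, w].
In Python, from workcell import bot, vision, ticket gives the robot as it stands.
- The arm moves only by the tool play_rows, never from a script. Its argument "deltas" is one flat list of numbers, 5 for each row, row after row: the opening, from 0 (shut) to 1 (fully open), then the shift along the tool's x, y, z in units of 60 mm (1.0 is 60 mm), then the turn about the tool's z in degrees. A call has 1 to 12 rows; each row shifts and turns the pose as measured when the row begins, along the tool's axes as they then stand; what a row does not reach is not made up. A row lasts 1/8 s, in which the tool goes at most 62.5 mm and 10.7 degrees, less where a joint would pass 70% of its speed; a pose out of reach is approached as far as the arm can. A call is refused whole if a number of a shift passes 1 or a number of a turn 10.7, either way. A call with a gripper value outside its range is refused whole. The fingers move at their own pace and stop on an object; the grip force is fixed at half the most. Time passes only in rows, so rows that do not move let the fingers close. It gives the time, the measured TCP pose, the force and the opening at its end, in the units of the state.
- bot.get_obs(): the state, without advancing time (a new reading comes with each control period).
- vision.camera(name): name is "side" or "top"; returns a dict with "color" (420x560x3 uint8, blue, green, red), "intrinsics" (3x3 intrinsics, pixels), "k1" (the pictures are not rectified: a ray, as slopes to the right and down, at radius r is drawn at 1 + k1 r^2 times it, then the intrinsics apply), "rvec" (rotation vector, rad) and "tvec" (3), from world to camera coordinates, as OpenCV has them. Camera axes: x right, y down, z forward; pixel columns grow to the right and rows downward; lengths in m; the calibration is good to about 2 mm. A picture is of the moment at which its call begins. There is no depth.
- ticket.job_done(): hands the job in, once; it reports no verdict.
The state is a dict: "clock": time; "joint_pos": joint angles; "joint_vel": joint speeds; "tau": joint torques, N m; "eef_pos": TCP position; "tool_rot": TCP orientation; "ft_force": force on the tool from outside, world axes, zero at the start; "ft_torque": the same for the moment, N m; "grip_width": finger opening in m.
Only numpy, scipy, OpenCV 4.12 (cv2) and the standard library are available. Lean on these libraries where they do the work, as an engineer would, in place of code of your own. Each camera call takes 0.05 s, during which the arm holds its last target. There are 200 camera calls.

## Task

Put the loose green cover back on the teaching lab's open supply box: lower it level and gently, without dropping it, so that both upright pins pass through its two corner holes together and the breaker shows in its window, until it lies fully down on the rim all round. Only when it is fully home, swing the steel clamp with the red grip over from its open position and close it down on the cover. Leave the other things on the table where they are.

Things in the scene. Friction and masses are not known exactly. Their poses are not given: they have to be found in the camera images.
- supply_box: Fixed ivory open box, 130 (x) x 190 (y) x 75 mm high, wall 6; yaw within 0.35 rad; left or right. Origin: centre of underside, z up. Two 10 mm pins at (x -45, y -70) and (45, 70) rise 25 mm above the rim (14 straight, then tapering to 3). White breaker inside at (14, -66), 36 x 26, toggles up to z 90. Hinged clamp at the +y end. The seated cover has its origin at (0, 0, 75), axes along the box's.
- cover: Loose green plate, 130 (x) x 190 (y) x 8 mm, 0.3 to 0.54 kg, flat on the table beside the box, right way up, yaw within 0.5 rad. Origin: centre of underside, z up. 13 mm through holes at (x -45, y -70) and (45, 70) and a 46 x 36 window at (14, -66) match the box's pins and breaker: fits one way round only. Centre of mass within 6 mm of its middle, where a black bridge handle stands.
- cover_handle (a point): Centre of the cover's bridge handle bar: 18 mm wide (cover x), 74 mm long (cover y), 12 mm thick, centre 42 mm above the cover's underside, underside 28 mm above the plate; posts (14 x 12 mm) at 31 mm either side. Axes as the cover's.
- hole0 (a point): Centre of the cover's hole at (-45, -70), at its underside.
- hole1 (a point): Centre of the cover's hole at (45, 70), at its underside.
- window (a point): Centre of the cover's window, at its underside.
- pin0_tip (a point): Tip of the box's pin at (-45, -70), 25 mm above the rim.
- pin1_tip (a point): Tip of the box's pin at (45, 70), 25 mm above the rim.
- breaker (a point): Axis of the breaker in the box at rim height (z 75).
- clamp (a joint): Clamp angle, rad: 0 closed (arm level, lying inwards over the seated cover, 1.5 mm above it), growing as it opens up and outwards; 1.57 upright, stop at 2.2; starts at 1.8 to 2.1. A stiff hinge (about 0.1 N m) keeps it where it is left; 2 to 3 N at the grip moves it. Closed fingers can push it over from outside.
- clamp_hinge (a point): Centre of the clamp's hinge, on the box at (0, 110, 88.5) mm; the hinge axis is the box's x.
- clamp_grip (a point): Centre of the clamp's red round grip: 16 mm thick, 46 long along the box's x, 64 from the hinge along the arm and 4 above the arm's middle (as closed). Steel arm 28 wide, 8 thick. Closed, the grip is at (0, 46, 92.5) mm in the box's frame.
- dish_a: Bystander: lidded clear and amber culture dish, 90 mm wide, 16 mm high, near the robot. Origin: centre of underside.
- dish_b: Bystander: second such dish, at the far side. Origin: centre of underside.
- tube_a: Bystander: upright clear tube with red cap, 28 mm wide (cap 35), 116 mm high. Origin: centre of underside.
- tube_b: Bystander: second upright red-capped tube of the same size. Origin: centre of underside.
- tube_c: Bystander: lying clear tube with blue cap, 120 mm long, 34 mm high. Origin: under its middle.
- ruler: Bystander: orange ruler, 200 x 30 x 5 mm, flat near the robot. Origin: centre of underside.
- scissors: Bystander: steel scissors, 150 mm long, 10 mm high, flat near the robot. Origin: under the pivot region.

How it is judged:
On the way, in this order (a step that is already met when the one before it is completed fails the run):
1. the cover is fully down over both pins while the clamp is still open (more than 1.2 rad) (z of cover in the frame of supply_box between 0.071 and 0.0775 m and horizontal distance between hole0 and pin0_tip below 0.004 m and horizontal distance between hole1 and pin1_tip below 0.004 m and horizontal distance between window and breaker below 0.006 m and angle between cover's own z axis and vertical below 0.035 rad and value of joint clamp above 1.2 rad), for 0.2 s.
2. the clamp is closed (under 0.1 rad) over the seated cover (z of cover in the frame of supply_box between 0.071 and 0.0775 m and horizontal distance between hole0 and pin0_tip below 0.004 m and horizontal distance between hole1 and pin1_tip below 0.004 m and horizontal distance between window and breaker below 0.006 m and angle between cover's own z axis and vertical below 0.035 rad and value of joint clamp below 0.1 rad), for 0.2 s.
At the end, for the whole second after the job is handed in: The cover lies at rest on the box's rim: underside within 2.5 mm of the rim's height, level within 0.035 rad, both holes within 4 mm of their pins, window within 6 mm of the breaker; the clamp is closed to under 0.1 rad (all of step 2 and linear speed of cover below 0.02 m/s); the robot touches nothing.
It fails at once if the cover is dropped or slammed onto the box (over 0.4 m/s within 30 mm of the seat) (horizontal distance between cover and supply_box below 0.05 m and z of cover in the frame of supply_box below 0.105 m and linear speed of cover above 0.4 m/s).
It fails at once if the cover is tilted more than 0.2 rad while on the pins (horizontal distance between cover and supply_box below 0.05 m and z of cover in the frame of supply_box below 0.105 m and angle between cover's own z axis and vertical above 0.2 rad).
It fails at once if another thing on the table is moved more than 40 mm (distance of any of dish_a, dish_b, tube_a, tube_b, tube_c, ruler, scissors from where it was at the start of the episode above 0.04 m).
It also fails if it takes over 61 s, if anything falls off the work surface, if the arm or the gripper's body presses on something with over 40 N, if the wrist force passes 120 N, or if a joint passes its speed limit or range.

## Working session

There is one attempt and no reset: what is moved stays moved. The work goes in short steps, Python scripts to look and compute and a tool call to move; the robot and the scene stay as the last step left them, time stands still between calls to the robot, and variables do not carry over. Pictures are saved under pics/ and viewed, about 8 in all and at most 12, crops included, and the job is handed in when it is done.

Besides the shell and the picture viewer there is one more tool, called after "Emit:" in YAML: its name, and indented under it one key for each argument. play_rows: Moves the arm, as the interface text tells. Its arguments: {"type":"object","properties":{"deltas":{"type":"array"}},"required":["deltas"]}

```bash
mkdir -p pics; ls
cat > h.py <<'E'
import numpy as np, cv2
from scipy.spatial.transform import Rotation as R
from workcell import bot, vision, ticket
def ray(c,uv):
    K=np.array(c["intrinsics"]);k=c["k1"] if np.isscalar(c["k1"]) else float(np.ravel(c["k1"])[0])
    p=cv2.undistortPoints(np.array(uv,float).reshape(-1,1,2),K,np.array([k,0,0,0.]))[:,0]
    Rm=cv2.Rodrigues(np.array(c["rvec"],float))[0];t=np.array(c["tvec"],float).ravel()
    d=np.c_[p,np.ones(len(p))]@Rm
    return -Rm.T@t,d
def onz(c,uv,z):
    o,d=ray(c,uv); return o+d*((z-o[2])/d[:,2])[:,None]
def proj(c,P):
    k=float(np.ravel(c["k1"])[0])
    return cv2.projectPoints(np.array(P,float).reshape(-1,1,3),np.array(c["rvec"],float),np.array(c["tvec"],float),np.array(c["intrinsics"]),np.array([k,0,0,0.]))[0][:,0]
E
python3 - <<'E'
from h import *
for n in("top","side"):
    c=vision.camera(n);cv2.imwrite(f"pics/{n}0.png",c["color"]);print(n,ray(c,[[280,210]]),c["k1"],c["intrinsics"])
print(bot.get_obs())
E
```

```text
pics
top (array([0.23664962, 0.01165356, 1.35362467]), array([[ 0.21613703,  0.00373395, -0.97640895]])) -0.1601883535111593 [[517.3362327    0.         280.21506206]
 [  0.         517.3362327  215.2612774 ]
 [  0.           0.           1.        ]]
side (array([ 0.36742128, -0.74163187,  0.7408267 ]), array([[ 0.11999481,  0.73559274, -0.6669159 ]])) -0.007814230640584756 [[456.53926505   0.         285.44613263]
 [  0.         456.53926505 204.79570415]
 [  0.           0.           1.        ]]
{'clock': 0.1, 'joint_pos': array([ 1.28301969e+00,  2.41327073e-01,  3.87650774e-03,  1.33521056e+00,
       -2.21216109e-05,  1.57081484e+00]), 'joint_vel': array([-0.00077525, -0.0023562 ,  0.00153854,  0.00192403, -0.0002034 ,
       -0.00068116]), 'tau': array([ 7.54306129e-04, -3.73139656e+01,  2.53009719e+01,  1.08815299e-02,
        1.11121806e-04, -1.69236209e-06]), 'eef_pos': array([0.14174507, 0.47885418, 0.20581401]), 'tool_rot': array([ 8.01198356e-01,  5.98398132e-01, -7.40406098e-04,  5.66820529e-04]), 'ft_force': array([ 0.14139465,  0.75973232, -0.47721919]), 'ft_torque': array([-0.01000638,  0.01524079,  0.03035965]), 'grip_width': 0.08553635063617405}
```

View pics/top0.png

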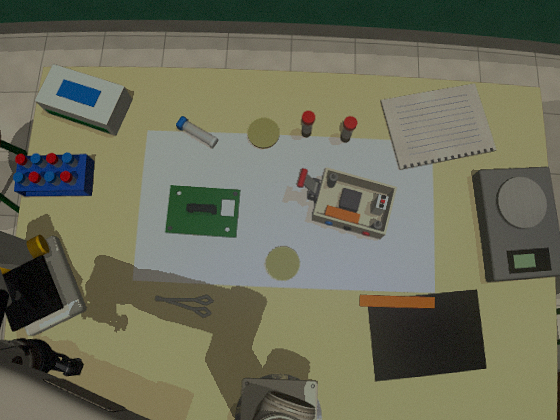

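View pics/side0.png

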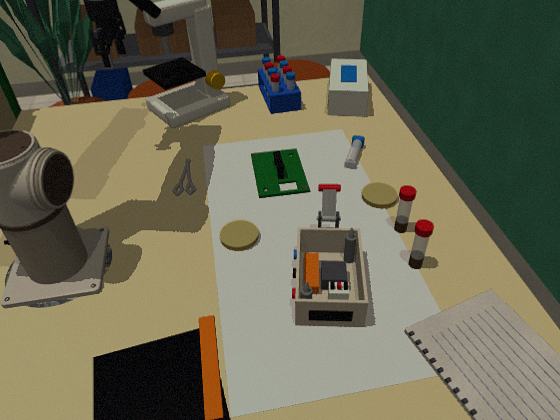

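Run:
```python
from h import *
import pickle
D={n:vision.camera(n) for n in("top","side")}
pickle.dump(D,open("c0.pkl","wb"))
t=D["top"]["color"];s=D["side"]["color"]
a=cv2.resize(t[155:250,290:402],None,fx=4.6,fy=4.6,interpolation=cv2.INTER_CUBIC)
b=cv2.resize(s[175:335,280:380],None,fx=2.75,fy=2.75,interpolation=cv2.INTER_CUBIC)
h=max(a.shape[0],b.shape[0]);f=lambda i:cv2.copyMakeBorder(i,0,h-i.shape[0],0,0,cv2.BORDER_CONSTANT)
im=np.hstack([f(a),f(b)]);im=np.clip(im*1.5,0,255).astype(np.uint8);print(a.shape,im.shape);cv2.imwrite("pics/crop1.png",im)
for n,z in(("top",.008),("side",.008)):
    c=D[n];hsv=cv2.cvtColor(c["color"],cv2.COLOR_BGR2HSV)
    m=cv2.inRange(hsv,(45,90,30),(85,255,255)); 
    if n=="top": m[:100]=0
    else: m[:, 330:]=0; m[:140]=0;m[:,:240]=0
    cs=sorted(cv2.findContours(m,cv2.RETR_EXTERNAL,cv2.CHAIN_APPROX_NONE)[0],key=cv2.contourArea)[-1]
    P=onz(c,cs[:,0]+0.0,z)[:,:2]
    r=cv2.minAreaRect((P*1000).astype(np.float32));print(n,cv2.contourArea(cs),r)
    b=cv2.boxPoints(r);print(b)
    # holes / window: inner contours
    cc,hi=cv2.findContours(m,cv2.RETR_CCOMP,cv2.CHAIN_APPROX_NONE)
    for q,hh in zip(cc,hi[0]):
        if hh[3]>=0 and len(q)>5:
            u=q[:,0].mean(0);print("inner",len(q),u,onz(c,[u],z)[0])
```

```text
(437, 515, 3) (440, 790, 3)
top 3168.5 ((524.602783203125, 224.30784606933594), (187.9537353515625, 129.09730529785156), 88.4343032836914)
[[457.5105  132.12973]
 [586.5596  128.60239]
 [591.69507 316.48596]
 [462.646   320.0133 ]]
inner 19 [226.73684211 228.78947368] [0.47769484 0.15556667 0.008     ]
inner 16 [169.4375 227.625 ] [0.47418981 0.30884898 0.008     ]
inner 77 [201.71428571 207.90909091] [0.53144788 0.22618197 0.008     ]
inner 63 [227.20634921 207.19047619] [0.53626195 0.15795257 0.008     ]
inner 17 [234.82352941 193.29411765] [0.57531265 0.13987848 0.008     ]
inner 17 [178.35294118 192.70588235] [0.57076845 0.29274365 0.008     ]
side 1801.5 ((523.8424072265625, 218.74159240722656), (194.65390014648438, 129.38075256347656), 88.49994659423828)
[[456.62637 123.14145]
 [585.9628  119.75455]
 [591.0585  314.34174]
 [461.722   317.72864]]
inner 10 [265.  189.1] [0.47650666 0.15288296 0.008     ]
inner 12 [304. 187.] [0.5751465  0.14025767 0.008     ]
inner 51 [287.76470588 185.88235294] [0.53558005 0.1534463  0.008     ]
```

View pics/crop1.png

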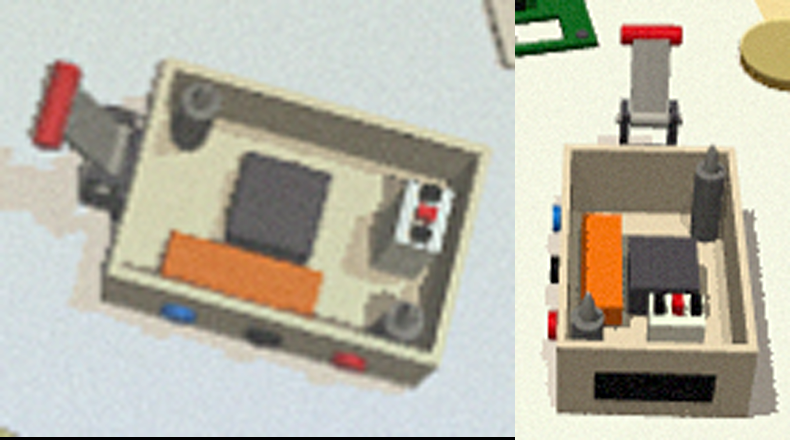

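```bash
cat >> h.py <<'E'
def tri(c1,u1,c2,u2):
    o1,d1=ray(c1,[u1]);o2,d2=ray(c2,[u2]);A=np.c_[d1[0],-d2[0]];s=np.linalg.lstsq(A,o2-o1,rcond=None)[0]
    a=o1+s[0]*d1[0];b=o2+s[1]*d2[0];return (a+b)/2,np.linalg.norm(a-b)
def fit2(loc,w):  # planar rigid fit -> pos,yaw
    loc=np.array(loc)[:,:2];w=np.array(w)[:,:2];a=loc-loc.mean(0);b=w-w.mean(0)
    y=np.arctan2((a[:,0]*b[:,1]-a[:,1]*b[:,0]).sum(),(a*b).sum());Q=np.array([[np.cos(y),-np.sin(y)],[np.sin(y),np.cos(y)]])
    p=w.mean(0)-Q@loc.mean(0);return p,y,w-(loc@Q.T+p)
E
python3 - <<'E'
from h import *
import pickle
D=pickle.load(open("c0.pkl","rb"));T,S=D["top"],D["side"]
tp=lambda u:(np.array(u,float)+.5)/4.6-.5+[290,155]
sp=lambda u:(np.array(u,float)-[515,0]+.5)/2.75-.5+[280,175]
for n,a,b in(("pin1",(205,90),(712,150)),("pin0",(408,310),(588,297)),("grip",(56,105),(651,35))):
    print(n,tri(T,tp(a),S,sp(b)))
# rim corners: +x+y, +x-y, -x-y, -x+y
L=[(65,95),(65,-95),(-65,-95),(-65,95)]
for nm,c,q,f in(("top",T,[(172,60),(491,149),(436,361),(106,270)],tp),("side",S,[(738,146),(758,352),(556,352),(563,146)],sp)):
    W=np.array([onz(c,[f(u)],.075)[0] for u in q])*1000
    p,y,r=fit2(L,W);print(nm,p,y,r.round(1).tolist())
    Q=R.from_euler("z",y).as_matrix()[:2,:2]
    for l in((-45,-70),(45,70),(14,-66)):print(l,p+Q@l)
E
```

```text
pin1 (array([ 0.61382914, -0.11698419,  0.09543032]), np.float64(0.00031481708932942814))
pin0 (array([ 0.49484351, -0.23030514,  0.0934561 ]), np.float64(0.001015528758073481))
grip (array([ 0.58803546, -0.03334283,  0.14205445]), np.float64(0.0003430876728579252))
top [ 553.98055162 -174.27892387] -0.24309302638400923 [[-3.1, -2.5], [-1.0, 1.1], [3.2, 1.3], [0.9, 0.1]]
(-45, -70) [ 493.45422661 -231.38902788]
(45, 70) [ 614.50687664 -117.16881986]
(14, -66) [ 551.68233848 -241.7082811 ]
side [ 554.18204624 -176.14490695] -0.23076555068549962 [[2.8, 1.4], [-0.7, 1.3], [-1.6, -1.9], [-0.5, -0.8]]
(-45, -70) [ 494.36432575 -233.9967895 ]
(45, 70) [ 613.99976674 -118.2930244 ]
(14, -66) [ 552.71522044 -243.59747118]
```

Emit:
play_rows:
  deltas: [1,0,0,0,10.7,1,0,0,0,10.7,1,0,0,0,10.7,1,0,0,0,10.7,1,0,0,0,10.7,1,0,0,0,10.7,1,0,0,0,10.7,1,0,0,0,0]

```text
clock: 1.2
eef_pos: [0.1413, 0.4774, 0.2038]
tool_rot: [1.0, -0.017, -0.001, 0.003]
ft_force: [-0.9, 0.7, -0.1]
grip_width: 0.0853
```

```bash
cat >> h.py <<'E'
def go(x,y,z,yaw=None):
    o=bot.get_obs();M=R.from_quat(o["tool_rot"]).as_matrix();d=np.array([x,y,z])-o["eef_pos"]
    cy=np.arctan2(M[1,0],M[0,0]);t=0 if yaw is None else -np.degrees(yaw-cy)
    print("t",round(o["clock"],2),"pos",o["eef_pos"].round(4),"yaw",cy.round(4),"tilt",np.degrees(np.arccos(-M[2,2])).round(2),"F",o["ft_force"].round(2),"T",o["ft_torque"].round(2),"grip",round(o["grip_width"],4),"j6",o["joint_pos"].round(2))
    print("units",(M.T@d/.06).round(3),"turn",round(t,2))
E
python3 -c "
from h import *
go(.5246,.2243,.2,-.0273)"
```

```text
t 1.2 pos [0.1413 0.4774 0.2038] yaw -0.0331 tilt 0.37 F [-0.94  0.68 -0.09] T [ 0.02 -0.    0.02] grip 0.0853 j6 [ 1.28  0.24  0.    1.33 -0.    2.89]
units [6.524 4.004 0.078] turn -0.33
```

Emit:
play_rows:
  deltas: [1,0.82,0.5,0,0,1,0.82,0.5,0,0,1,0.82,0.5,0,0,1,0.82,0.5,0,0,1,0.82,0.5,0,0,1,0.82,0.5,0,0,1,0.82,0.5,0,0,1,0.82,0.5,0,0,1,0,0,0,0]

```text
clock: 2.33
eef_pos: [0.5422, 0.2244, 0.2028]
tool_rot: [1.0, 0.002, -0.001, 0.002]
ft_force: [-1.1, 1.6, -0.3]
grip_width: 0.0851
```

```bash
python3 -c "
from h import *
go(.5246,.2243,.1,-.0273)"
```

```text
t 2.33 pos [0.5422 0.2244 0.2028] yaw 0.0035 tilt 0.24 F [-1.13  1.6  -0.27] T [ 0.02  0.03 -0.03] grip 0.0851 j6 [ 0.39  0.42  0.25  1.4  -0.    1.96]
units [-0.291 -0.006  1.714] turn 1.76
```

Emit:
play_rows:
  deltas: [1,-0.29,0,0.5,1.7,1,0,0,0.8,0,1,0,0,0.8,0,1,0,0,0.5,0,1,0,0,0,0]

```text
clock: 2.95
eef_pos: [0.5213, 0.2262, 0.0435]
tool_rot: [1.0, -0.006, -0.001, 0.001]
ft_force: [-0.7, 0.3, 0.5]
grip_width: 0.0853
```

```bash
python3 -c "
from h import *
go(.5246,.2243,.023,-.0273)
im=np.hstack([vision.camera('top')['color'][130:300,110:310],vision.camera('side')['color'][60:230,200:380]]);cv2.imwrite('pics/g1.png',np.clip(cv2.resize(im,None,fx=2,fy=2)*1.4,0,255))"
```

```text
t 2.95 pos [0.5213 0.2262 0.0435] yaw -0.0126 tilt 0.16 F [-0.66  0.33  0.52] T [-0.03 -0.01 -0.02] grip 0.0853 j6 [ 0.41  0.49 -0.07  1.01 -0.    1.99]
units [0.057 0.03  0.342] turn 0.84[ WARN:0@5.721] global loadsave.cpp:1063 imwrite_ Unsupported depth image for selected encoder is fallbacked to CV_8U.
```

View pics/g1.png

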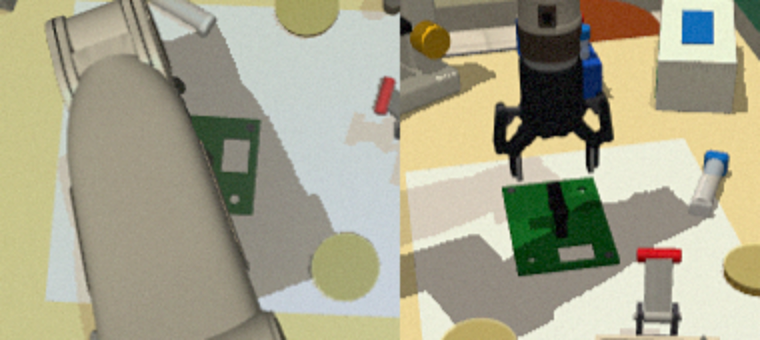

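```bash
python3 -c "
from h import *
c=vision.camera('side')
p=proj(c,[[.5213,.2262,.0565],[.4787,.2262,.0565],[.5638,.2262,.0565],[.5246,.2243,.042],[.5246,.2243,.048]])
print(p,(p-[200,60])*2+[400,0])"
```

```text
[[276.69057117 154.93166625]
 [260.50641941 156.96302306]
 [292.68358761 152.92529887]
 [278.21798633 159.74354844]
 [278.1564644  157.8666653 ]] [[553.38114234 189.86333251]
 [521.01283881 193.92604612]
 [585.36717522 185.85059774]
 [556.43597267 199.48709688]
 [556.3129288  195.73333061]]
```

```bash
python3 -c "
from h import *
c=vision.camera('side');im=np.clip(cv2.resize(c['color'][100:200,225:335],None,fx=6,fy=6,interpolation=cv2.INTER_CUBIC).astype(float)*2,0,255).astype(np.uint8)
for q in proj(c,[[.5213,.2262,.0565],[.4787,.2262,.0565],[.5638,.2262,.0565],[.5246,.2243,.042],[.5246,.2613,.048],[.5246,.1873,.048]]):
    cv2.circle(im,tuple(int(v) for v in (q+.5-[225,100])*6),3,(0,0,255),-1)
cv2.imwrite('pics/g2.png',im)"
```

```text
(no output)
```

View pics/g2.png

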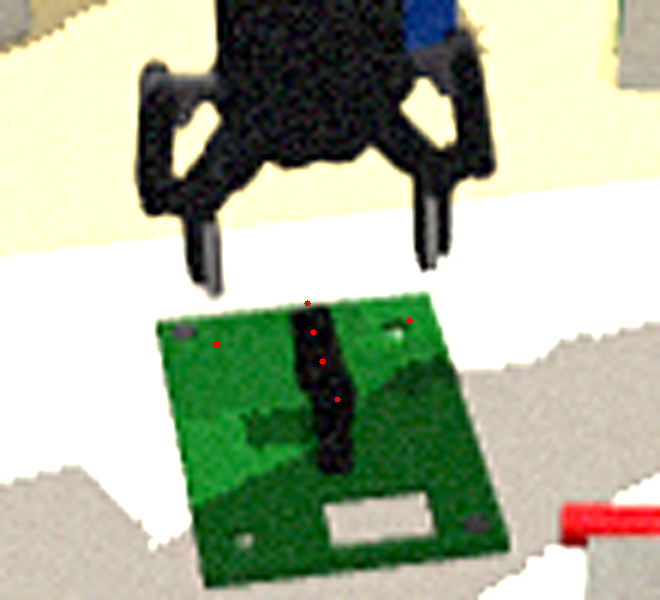

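```bash
python3 -c "
from h import *
c=vision.camera('side');s=cv2.imread('pics/side0.png')
x=np.array([.2838,.9587,0])*.0425;p=np.array([.1418,.4788,.2058+.013])
q=proj(c,[p,p+x,p-x]);print(q,proj(c,[[0.1418,.4788,.27]]))
im=cv2.resize(s[0:90,60:170],None,fx=5,fy=5,interpolation=cv2.INTER_CUBIC).astype(float)*2
im=np.clip(im,0,255).astype(np.uint8)
for a in q: cv2.circle(im,tuple(int(v) for v in (a+.5-[60,0])*5),3,(0,0,255),-1)
cv2.imwrite('pics/g3.png',im)"
```

```text
[[118.44434254  69.22702043]
 [124.16960866  62.49550764]
 [112.41326104  76.32021098]] [[113.41165077  50.57875332]]
```

View pics/g3.png

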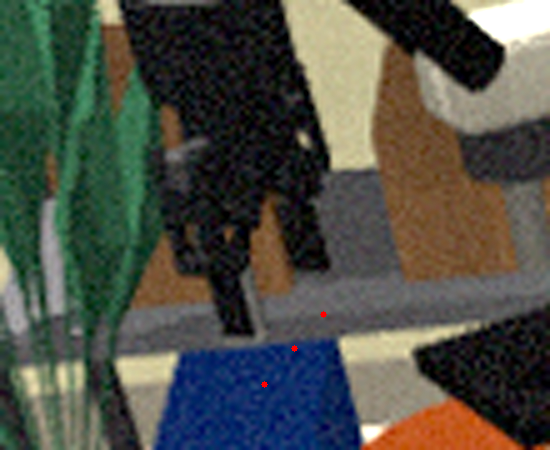

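Emit:
play_rows:
  deltas: [1,0,0,-0.9,0,0,0,0,0,0,0,0,0,0,0,0,0,0,0,0,0,0,0,0,0,0,0,0,0,0]

```text
clock: 3.95
eef_pos: [0.527, 0.228, 0.1065]
tool_rot: [1.0, -0.007, 0.006, -0.002]
ft_force: [0.1, -0.2, -0.2]
grip_width: 0.0004
```

```bash
python3 -c "
from h import *
go(.5246,.2243,.023,-.0273)
o=bot.get_obs()['eef_pos']
c=vision.camera('side');im=np.clip(cv2.resize(c['color'][80:200,215:345],None,fx=5,fy=5,interpolation=cv2.INTER_CUBIC).astype(float)*2,0,255).astype(np.uint8)
for k in (0,.02,.04,.06):
    q=proj(c,[o+[0,0,k]])[0];cv2.circle(im,tuple(int(v) for v in (q+.5-[215,80])*5),3,(0,0,255),-1)
cv2.imwrite('pics/g4.png',im)"
```

```text
t 3.95 pos [0.527  0.228  0.1065] yaw -0.0139 tilt 0.76 F [ 0.08 -0.23 -0.23] T [-0.05 -0.    0.03] grip 0.0004 j6 [ 0.41  0.43  0.02  1.14 -0.    1.99]
units [-0.057  0.068  1.39 ] turn 0.77
```

View pics/g4.png

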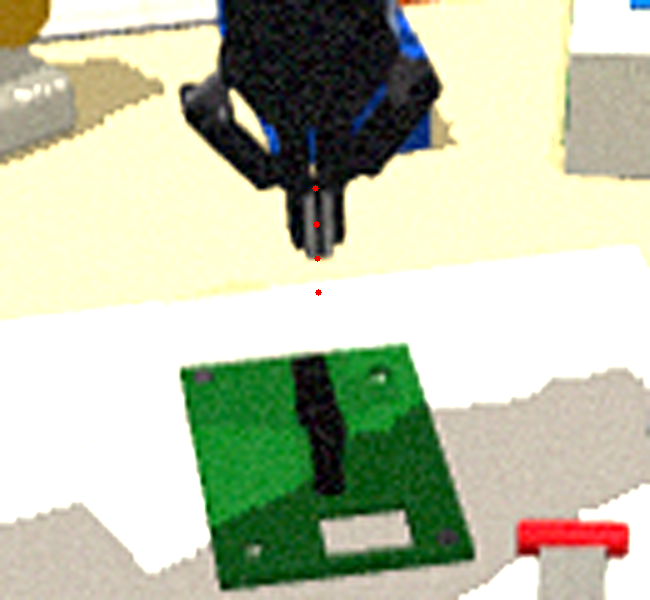

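```bash
python3 -c "
from h import *
c=vision.camera('top');t=cv2.imread('pics/top0.png')
x=np.array([.2838,.9587,0])*.0425;p=np.array([.1418,.4788,.2058+.013])
im=cv2.resize(t[320:400,0:110],None,fx=6,fy=6,interpolation=cv2.INTER_CUBIC).astype(float)*2
im=np.clip(im,0,255).astype(np.uint8)
for d,col in((0,(0,0,255)),(.02,(255,0,0))):
  for a in proj(c,[p+[0,0,d],p+x+[0,0,d],p-x+[0,0,d]]): cv2.circle(im,tuple(int(v) for v in (a+.5-[0,320])*6),3,col,-1)
for d in (.02,):
  for a in proj(c,[p+x/.0425*d,p+x+x/.0425*d,p-x+x/.0425*d]): cv2.circle(im,tuple(int(v) for v in (a+.5-[0,320])*6),3,(0,255,255),-1)
cv2.imwrite('pics/g5.png',im)"
```

```text
(no output)
```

View pics/g5.png

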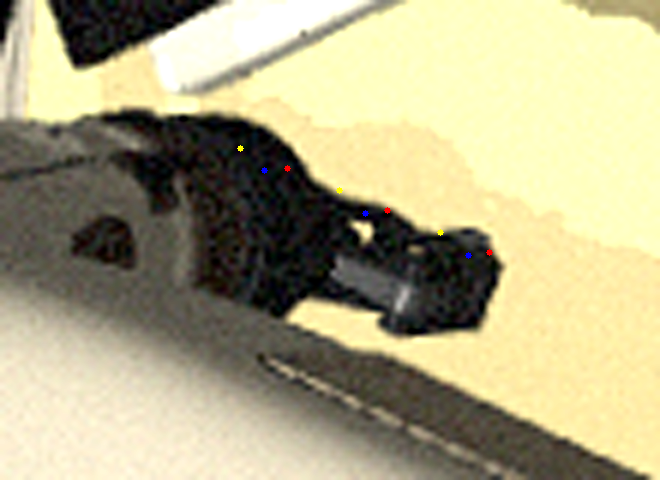

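Emit:
play_rows:
  deltas: [1,-0.05,0.06,0,0.8,1,0,0,0,0,1,0,0,0,0,1,0,0,0,0,1,0,0,0,0,1,0,0,0.4,0,1,0,0,0.4,0,1,0,0,0.3,0,1,0,0,0,0]

```text
clock: 5.18
eef_pos: [0.5254, 0.2249, 0.0393]
tool_rot: [1.0, -0.014, 0.007, -0.002]
ft_force: [-1.0, -0.2, 0.1]
grip_width: 0.0851
```

```bash
python3 -c "
from h import *
go(.5246,.2243,.012,-.0273)"
```

```text
t 5.17 pos [0.5254 0.2249 0.0393] yaw -0.0288 tilt 0.86 F [-0.99 -0.18  0.15] T [ 0.03  0.02 -0.02] grip 0.0851 j6 [ 0.41  0.49 -0.09  0.98 -0.    2.  ]
units [-0.02   0.012  0.454] turn -0.09
```

Emit:
play_rows:
  deltas: [1,0,0,0.25,0,1,0,0,0.2,0,1,0,0,0,0]

```text
clock: 5.55
eef_pos: [0.527, 0.2255, 0.0121]
tool_rot: [1.0, -0.014, 0.008, -0.003]
ft_force: [0.1, 0.3, 0.2]
grip_width: 0.0853
```

```bash
python3 -c "
from h import *
go(.5246,.2243,.012,-.0273);print(bot.get_obs()['tool_rot'])"
```

```text
t 5.55 pos [0.527  0.2255 0.0121] yaw -0.0288 tilt 1.01 F [0.06 0.34 0.17] T [-0.03  0.04  0.02] grip 0.0853 j6 [ 0.41  0.52 -0.11  0.92 -0.    2.  ]
units [-0.04   0.022  0.   ] turn -0.09
[ 0.99985764 -0.01438504  0.00830023 -0.0029795 ]
```

Emit:
play_rows:
  deltas: [1,-0.04,0.02,0,0,0,0,0,0,0,0,0,0,0,0,0,0,0,0,0,0,0,0,0,0,0,0,0,0,0,0,0,0,0,0]

```text
clock: 6.42
eef_pos: [0.5254, 0.2248, 0.0138]
tool_rot: [1.0, -0.014, 0.01, -0.004]
ft_force: [-0.7, -0.6, -0.0]
grip_width: 0.0162
```

```bash
python3 -c "
from h import *
go(.5246,.2243,.012,-.0273);print(bot.get_obs()['tool_rot'])"
```

```text
t 6.42 pos [0.5254 0.2248 0.0138] yaw -0.0288 tilt 1.17 F [-0.73 -0.64 -0.03] T [0.07 0.14 0.01] grip 0.0162 j6 [ 0.4   0.52 -0.12  0.91 -0.    2.  ]
units [-0.014  0.01   0.029] turn -0.09
[ 0.99984508 -0.01435805  0.0095116  -0.00363137]
```

Emit:
play_rows:
  deltas: [0,0,0,-0.2,0,0,0,0,-0.3,0,0,0,0,-0.4,0,0,0,0,0,0]

```text
clock: 6.92
eef_pos: [0.5216, 0.2231, 0.0672]
tool_rot: [1.0, -0.014, 0.006, -0.002]
ft_force: [0.3, -0.2, -4.4]
grip_width: 0.0161
```

```bash
python3 -c "
from h import *
go(.5246,.2243,.2,-.0273);print(bot.get_obs()['tool_rot'])"
```

```text
t 6.92 pos [0.5216 0.2231 0.0672] yaw -0.0288 tilt 0.73 F [ 0.29 -0.19 -4.41] T [-0.02 -0.06 -0.  ] grip 0.0161 j6 [ 0.41  0.46 -0.06  1.04 -0.    2.  ]
units [ 0.077 -0.03  -2.212] turn -0.09
[ 0.99987597 -0.01439121  0.00610419 -0.00191722]
```

Emit:
play_rows:
  deltas: [0,0,0,-0.4,0,0,0,0,-0.6,0,0,0,0,-0.7,0,0,0,0,-0.5,0,0,0,0.3,0,0,0,0,0.6,0,0,0,0,0.7,0,0,0,0,0.7,0,0,0,0.1,0.7,0,3,0,0.1,0.7,0,3,0,0.1,0.7,0,3,0,0.1,0.6,0,3]

```text
clock: 8.43
eef_pos: [0.5065, -0.095, 0.1777]
tool_rot: [0.993, -0.121, -0.014, 0.006]
ft_force: [0.2, 0.3, -4.6]
grip_width: 0.016
```

```bash
python3 -c "
from h import *
go(.554,-.1745,.18,-.2385);print(bot.get_obs()['tool_rot'])"
```

```text
t 8.43 pos [ 0.5065 -0.095   0.1777] yaw -0.2431 tilt 1.78 F [ 0.25  0.34 -4.65] T [ 0.04 -0.14  0.02] grip 0.016 j6 [-0.18  0.31  0.02  1.31 -0.01  1.64]
units [ 1.086  1.096 -0.051] turn -0.26
[ 0.99251661 -0.12112022 -0.01435967  0.00587041]
```

Emit:
play_rows:
  deltas: [0,0.3,0.3,0,0,0,0.3,0.3,0,0,0,0.3,0.3,0,0,0,0.1,0.1,0,0,0,0,0,0,0,0,0,0,0,0]

```text
clock: 9.18
eef_pos: [0.5385, -0.1751, 0.1624]
tool_rot: [0.992, -0.126, -0.027, 0.005]
ft_force: [-0.6, -0.4, -4.1]
grip_width: 0.0161
```

```bash
python3 -c "
from h import *
go(.554,-.1745,.14,-.2385);print(bot.get_obs()['tool_rot'])"
```

```text
t 9.18 pos [ 0.5385 -0.1751  0.1624] yaw -0.2531 tilt 3.15 F [-0.6  -0.43 -4.13] T [-0.04 -0.11 -0.01] grip 0.0161 j6 [-0.3   0.44  0.17  1.35 -0.02  1.52]
units [ 0.266 -0.08   0.359] turn -0.84
[ 0.99165589 -0.12594907 -0.02707803  0.00471229]
```

```bash
cat >> h.py <<'E'
def zt():
    o=bot.get_obs();M=R.from_quat(o["tool_rot"]).as_matrix();yb=np.arctan2(o["eef_pos"][1],o["eef_pos"][0])
    r=np.array([np.cos(yb),np.sin(yb),0]);t=np.array([-np.sin(yb),np.cos(yb),0])
    print("zax radial,tang (deg)",np.degrees(M[:,2]@r).round(2),np.degrees(M[:,2]@t).round(2),"pos",o["eef_pos"].round(4),"j",o["joint_pos"].round(4),"dq",o["joint_vel"].round(3))
E
python3 -c "
from h import *
zt()"
```

```text
zax radial,tang (deg) -2.95 -1.11 pos [ 0.5385 -0.1751  0.1624] j [-0.3035  0.4374  0.1688  1.3539 -0.0188  1.5205] dq [-0.001  0.003 -0.015 -0.005  0.002 -0.001]
```

Emit:
play_rows:
  deltas: [0,0,0,0,0]

```text
clock: 9.3
eef_pos: [0.5381, -0.1743, 0.1623]
tool_rot: [0.992, -0.125, -0.027, 0.005]
ft_force: [-0.9, 0.3, -4.5]
grip_width: 0.0159
```

```bash
python3 -c "
from h import *
zt()"
```

```text
zax radial,tang (deg) -2.99 -1.1 pos [ 0.5381 -0.1743  0.1623] j [-0.3025  0.4367  0.1673  1.3538 -0.0186  1.5205] dq [ 0.005 -0.005 -0.01  -0.001  0.003  0.001]
```

Emit:
play_rows:
  deltas: [0,0,0,0,0,0,0,0,0,0,0,0,0,0,0]

```text
clock: 9.68
eef_pos: [0.5382, -0.173, 0.1631]
tool_rot: [0.992, -0.124, -0.027, 0.005]
ft_force: [-0.3, -0.3, -4.4]
grip_width: 0.016
```

```bash
python3 -c "
from h import *
zt()"
```

```text
zax radial,tang (deg) -2.92 -1.08 pos [ 0.5382 -0.173   0.1631] j [-0.3003  0.4347  0.1664  1.3537 -0.0184  1.5206] dq [ 0.004 -0.003  0.002  0.001  0.001 -0.002]
```

Emit:
play_rows:
  deltas: [0,0,0,-0.6,0,0,0,0,0,0,0,0,0,0,0]

```text
clock: 10.05
eef_pos: [0.5396, -0.1725, 0.1981]
tool_rot: [0.992, -0.124, -0.028, 0.004]
ft_force: [0.4, 0.6, -5.4]
grip_width: 0.0159
```

```bash
python3 -c "
from h import *
zt()"
```

```text
zax radial,tang (deg) -3.04 -1.08 pos [ 0.5396 -0.1725  0.1981] j [-0.2988  0.424   0.2411  1.4411 -0.0184  1.5217] dq [-0.001 -0.014  0.027 -0.003 -0.001 -0.   ]
```

Emit:
play_rows:
  deltas: [0,0,0,0.3,0,0,0,0,0.3,0,0,0,0,0,0]

```text
clock: 10.42
eef_pos: [0.5356, -0.172, 0.1575]
tool_rot: [0.992, -0.124, -0.03, 0.004]
ft_force: [-0.7, -0.2, -4.7]
grip_width: 0.0161
```

```bash
python3 -c "
from h import *
zt()"
```

```text
zax radial,tang (deg) -3.32 -1.09 pos [ 0.5356 -0.172   0.1575] j [-0.3001  0.438   0.1565  1.3474 -0.0184  1.5205] dq [-0.    -0.011  0.019  0.002  0.001  0.   ]
```

Emit:
play_rows:
  deltas: [0,0.3,0,0,0,0,0,0,0,0]

```text
clock: 10.68
eef_pos: [0.5526, -0.1764, 0.1559]
tool_rot: [0.992, -0.124, -0.031, 0.004]
ft_force: [-0.4, 0.4, -4.4]
grip_width: 0.0162
```

```bash
python3 -c "
from h import *
zt()"
```

```text
zax radial,tang (deg) -3.43 -1.09 pos [ 0.5526 -0.1764  0.1559] j [-0.2986  0.4758  0.2113  1.3664 -0.0184  1.522 ] dq [-0.005 -0.022 -0.032  0.028 -0.    -0.001]
```

Emit:
play_rows:
  deltas: [0,-0.5,0,0,0,0,0,0,0,0]

```text
clock: 10.92
eef_pos: [0.5218, -0.1685, 0.1573]
tool_rot: [0.992, -0.124, -0.032, 0.004]
ft_force: [0.3, -0.4, -5.1]
grip_width: 0.0164
```

```bash
python3 -c "
from h import *
zt()"
```

```text
zax radial,tang (deg) -3.56 -1.1 pos [ 0.5218 -0.1685  0.1573] j [-0.3013  0.4138  0.1182  1.3376 -0.0186  1.5193] dq [ 0.     0.029  0.061 -0.042 -0.    -0.001]
```

Emit:
play_rows:
  deltas: [0,0.5,0,-0.3,0,0,0,0,0,0]

```text
clock: 11.18
eef_pos: [0.5514, -0.1758, 0.174]
tool_rot: [0.992, -0.124, -0.033, 0.004]
ft_force: [0.5, -0.4, -4.8]
grip_width: 0.0161
```

```bash
python3 -c "
from h import *
zt()"
```

```text
zax radial,tang (deg) -3.61 -1.09 pos [ 0.5514 -0.1758  0.174 ] j [-0.2982  0.4676  0.2455  1.4121 -0.0184  1.5226] dq [-0.004 -0.017 -0.108  0.033 -0.004  0.001]
```

Emit:
play_rows:
  deltas: [0,0.08,0,0.5,0,0,0,0,0.05,-0.8,0,0,0,0,0]

```text
clock: 11.55
eef_pos: [0.5536, -0.177, 0.1413]
tool_rot: [0.993, -0.117, -0.033, 0.003]
ft_force: [0.2, 0.7, -4.4]
grip_width: 0.0163
```

```bash
python3 -c "
from h import *
zt();go(.554,-.1745,.13,-.2385)
c=vision.camera('side');import pickle;pickle.dump(c,open('c1.pkl','wb'))
c2=vision.camera('top');pickle.dump(c2,open('c2.pkl','wb'))
a=cv2.resize(c['color'][175:345,265:395],None,fx=3.4,fy=3.4,interpolation=cv2.INTER_CUBIC)
b=cv2.resize(c2['color'][150:265,290:405],None,fx=3,fy=3,interpolation=cv2.INTER_CUBIC)
b=cv2.copyMakeBorder(b,0,a.shape[0]-b.shape[0],0,0,cv2.BORDER_CONSTANT);print(a.shape)
im=np.clip(np.hstack([a,b]).astype(float)*2,0,255).astype(np.uint8)
cv2.imwrite('pics/p1.png',im)"
```

```text
zax radial,tang (deg) -3.58 -1.1 pos [ 0.5536 -0.177   0.1413] j [-0.2989  0.4882  0.1927  1.338  -0.0185  1.5069] dq [-0.003  0.005 -0.017  0.003  0.    -0.002]
t 11.55 pos [ 0.5536 -0.177   0.1413] yaw -0.235 tilt 3.75 F [ 0.24  0.66 -4.43] T [-0.01 -0.15  0.01] grip 0.0163 j6 [-0.3   0.49  0.19  1.34 -0.02  1.51]
units [ 0.009 -0.044  0.188] turn 0.2
(578, 442, 3)
```

View pics/p1.png

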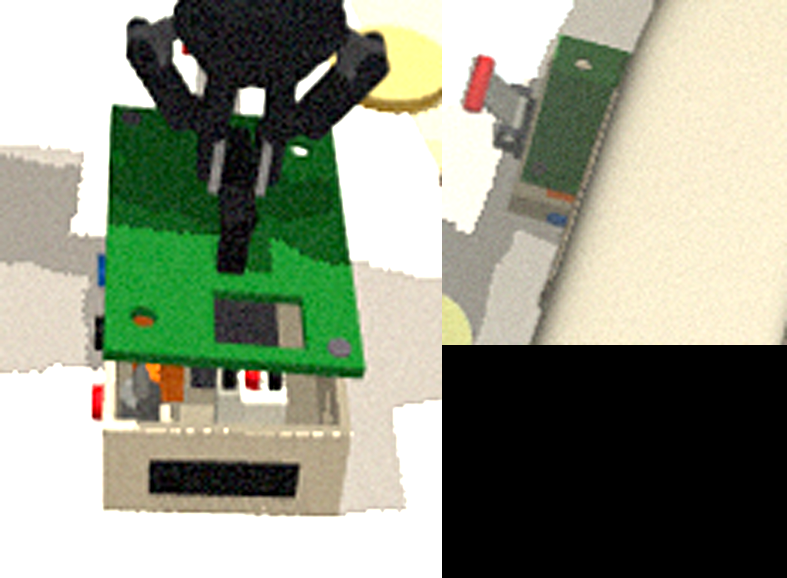

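```bash
cat > pnp.py <<'E'
from h import *
import pickle
from scipy.optimize import least_squares
c=pickle.load(open('c1.pkl','rb'))
px=np.array([(106,352),(360,366),(112,107),(143,317),(299,151),(214,297),(301,300),(305,348),(214,342),(131,118),(339,347)],float)
L=np.array([(-65,-95),(65,-95),(-65,95),(-45,-70),(45,70),(-9,-48),(37,-48),(37,-84),(-9,-84)],float)
L=np.c_[L,np.full(len(L),8.)]/1000
uv=((px+.5)/3.4-.5+[265,175])[:len(L)]
def pose(v):return R.from_euler("xyz",v[3:]).as_matrix(),v[:3]
def f(v):
    M,p=pose(v);return (proj(c,L@M.T+p)-uv).ravel()
s=least_squares(f,[.554,-.177,.127,0,.06,-.235],loss="soft_l1",x_scale=[.01,.01,.01,.1,.1,.1])
print(s.x.round(4),"rms",np.sqrt((s.fun**2).mean()));print(f(s.x).reshape(-1,2).round(1).tolist())
M,p=pose(s.x)
for l in((-45,-70,0),(45,70,0),(0,0,0)):print(l,((M@(np.array(l)/1000)+p)*1000).round(1))
# prediction with tilt fixed from gripper
for z in(.122,.127,.132,.147):
    g=lambda v:f([v[0],v[1],z,*v[2:]])
    q=least_squares(g,[.554,-.177,0,.06,-.235],loss="soft_l1",x_scale=[.01,.01,.1,.1,.1]);print(z,q.x.round(4),np.sqrt((q.fun**2).mean()).round(2))
E
python3 pnp.py
```

```text
[ 0.556  -0.1677  0.1142 -0.0225  0.0748 -0.2344] rms 0.5977613426982905
[[-0.3, -0.1], [0.4, 1.0], [0.2, 0.6], [0.5, 0.1], [-0.1, -0.3], [-0.3, -1.7], [-0.5, -0.8], [-0.1, 0.3], [0.3, 0.2]]
(-45, -70, 0) [ 496.2 -225.3  119.2]
(45, 70, 0) [ 615.8 -110.   109.3]
(0, 0, 0) [ 556.  -167.7  114.2]
0.122 [ 0.5537 -0.1747 -0.0332  0.0758 -0.2361] 0.65
0.127 [ 0.5521 -0.1793 -0.0404  0.0758 -0.2372] 0.74
0.132 [ 0.5506 -0.1839 -0.0477  0.0756 -0.2381] 0.85
0.147 [ 0.5459 -0.1977 -0.0701  0.0749 -0.2391] 1.27
```

Run:
```python
from h import *
import pickle
S=pickle.load(open('c1.pkl','rb'));T=pickle.load(open('c2.pkl','rb'))
sp=lambda u:(np.array(u,float)+.5)/3.4-.5+[265,175]
tp=lambda u:(np.array(u,float)-[442,0]+.5)/3-.5+[290,150]
for n,a,b in(("hole1",(583,64),(299,151)),("c-x+y",(523,187),(112,107)),("screw-x+y",(538,170),(131,118)),("grip",(478,84),(184,50))):
    print(n,tri(T,tp(a),S,sp(b)))
# green contour in top view
hsv=cv2.cvtColor(T["color"],cv2.COLOR_BGR2HSV);m=cv2.inRange(hsv,(45,90,20),(85,255,255));m[:155]=0;m[:,:310]=0;m[240:]=0;m[:,380:]=0
cs=max(cv2.findContours(m,cv2.RETR_EXTERNAL,cv2.CHAIN_APPROX_NONE)[0],key=cv2.contourArea)
print(cv2.approxPolyDP(cs,2,True)[:,0].tolist())
k=cv2.findContours(m,cv2.RETR_CCOMP,cv2.CHAIN_APPROX_NONE)
for q,hh in zip(k[0],k[1][0]):
    if hh[3]>=0:print(len(q),q[:,0].mean(0))
# refined joint fit: side points + top points
exec(open('pnp.py').read().split("s=least")[0])
L2=np.array([(45,70,8),(-65,95,8),(65,95,8)],float)/1000
uv2=np.array([tp((583,64)),tp((523,187)),tp((561,37))])
def F(v):
    M,p=pose(v);return np.r_[f(v),(proj(T,L2@M.T+p)-uv2).ravel()]
s=least_squares(F,[.554,-.177,.127,0,.06,-.235],loss="soft_l1",x_scale=[.01,.01,.01,.1,.1,.1])
print(s.x.round(4));print(F(s.x).reshape(-1,2).round(1).tolist())
M,p=pose(s.x)
for l in((-45,-70,0),(45,70,0),(0,0,0)):print(l,((M@(np.array(l)/1000)+p)*1000).round(1))
```

```text
hole1 (array([ 0.61303089, -0.11988822,  0.12626701]), np.float64(0.00036786893421945834))
c-x+y (array([ 0.5087063 , -0.07229306,  0.1369096 ]), np.float64(0.007646902596529694))
screw-x+y (array([ 0.52027434, -0.08390832,  0.13729342]), np.float64(0.0020484651636682757))
grip (array([ 0.57630165, -0.03261405,  0.14269242]), np.float64(0.021388952113341724))
[[331, 168], [332, 172], [332, 169], [337, 167], [341, 170], [346, 169], [345, 176], [342, 172], [341, 176], [336, 174], [339, 176], [338, 180], [341, 176], [347, 178], [347, 169], [351, 168], [337, 164], [339, 166], [336, 168], [335, 165]]
4 [339. 177.]
4 [343. 175.]
6 [345.5 172. ]
4 [332. 171.]
6 [346.5 168. ]
4 [334. 168.]
4 [341. 167.]
4 [340. 166.]
4 [331. 165.]
6 [332.  163.5]
6 [330.  163.5]
[ 0.5519 -0.1787  0.126  -0.0433  0.0795 -0.231 ]
[[-1.0, -0.1], [1.3, 1.2], [-0.9, 0.7], [0.0, 0.1], [-0.2, -0.1], [-0.5, -1.7], [-0.1, -0.8], [0.4, 0.4], [0.2, 0.3], [0.3, 0.3], [-0.4, -2.3], [-0.2, -0.3]]
(-45, -70, 0) [ 492.5 -236.5  132.6]
(45, 70, 0) [ 611.4 -120.8  119.4]
(0, 0, 0) [ 551.9 -178.7  126. ]
```

```bash
python3 -c "
from h import *
go(.5558,-.1728,.125,-.242)"
```

```text
t 11.65 pos [ 0.5537 -0.177   0.1415] yaw -0.2351 tilt 3.73 F [-1.01 -0.34 -5.2 ] T [-0.02 -0.18 -0.02] grip 0.016 j6 [-0.3   0.49  0.19  1.34 -0.02  1.51]
units [ 0.035 -0.08   0.272] turn 0.4
```

Emit:
play_rows:
  deltas: [0,0.04,-0.08,0.27,0.5,0,0,0,0,0]

```text
clock: 11.9
eef_pos: [0.5566, -0.1726, 0.1251]
tool_rot: [0.992, -0.122, -0.032, 0.004]
ft_force: [-0.6, -0.1, -4.7]
grip_width: 0.0158
```

```bash
python3 -c "
from h import *
zt();go(.5558,-.1728,.115,-.242)"
```

```text
zax radial,tang (deg) -3.48 -1.06 pos [ 0.5566 -0.1726  0.1251] j [-0.2907  0.4994  0.1676  1.3001 -0.0178  1.5247] dq [-0.006 -0.029  0.039  0.007 -0.007  0.004]
t 11.9 pos [ 0.5566 -0.1726  0.1251] yaw -0.2445 tilt 3.64 F [-0.58 -0.08 -4.68] T [-0.06 -0.01  0.03] grip 0.0158 j6 [-0.29  0.5   0.17  1.3  -0.02  1.52]
units [-0.001  0.004  0.169] turn -0.15
```

Emit:
play_rows:
  deltas: [0,0,0,0.17,0,0,0,0,0,0]

```text
clock: 12.15
eef_pos: [0.5558, -0.1724, 0.1142]
tool_rot: [0.992, -0.122, -0.032, 0.004]
ft_force: [-0.5, 0.2, -4.5]
grip_width: 0.0155
```

```bash
python3 -c "
from h import *
zt();go(.5558,-.1728,.105,-.242)
c=vision.camera('side');c2=vision.camera('top')
a=cv2.resize(c['color'][205:325,275:385],None,fx=4.5,fy=4.5,interpolation=cv2.INTER_CUBIC)
b=cv2.resize(c2['color'][155:225,305:370],None,fx=4,fy=4,interpolation=cv2.INTER_CUBIC)
b=cv2.copyMakeBorder(b,0,a.shape[0]-b.shape[0],0,0,cv2.BORDER_CONSTANT);print(a.shape)
cv2.imwrite('pics/p2.png',np.clip(np.hstack([a,b]).astype(float)*2,0,255).astype(np.uint8))"
```

```text
zax radial,tang (deg) -3.5 -1.06 pos [ 0.5558 -0.1724  0.1142] j [-0.2907  0.5052  0.1478  1.2746 -0.018   1.5245] dq [ 0.001 -0.015  0.029  0.002 -0.001  0.001]
t 12.15 pos [ 0.5558 -0.1724  0.1142] yaw -0.2443 tilt 3.66 F [-0.51  0.22 -4.5 ] T [-0.04 -0.09  0.03] grip 0.0155 j6 [-0.29  0.51  0.15  1.27 -0.02  1.52]
units [0.011 0.004 0.152] turn -0.13
(540, 495, 3)
```

View pics/p2.png

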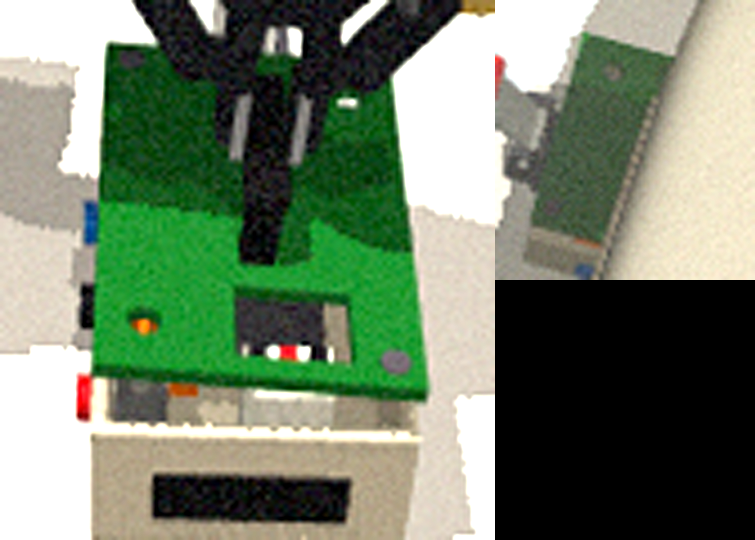

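Emit:
play_rows:
  deltas: [0,0.01,0,0.08,0,0,0,0,0,0]

```text
clock: 12.5
eef_pos: [0.5574, -0.1733, 0.1109]
tool_rot: [0.992, -0.122, -0.03, 0.004]
ft_force: [0.2, -0.2, -4.2]
grip_width: 0.0162
```

```bash
python3 -c "
from h import *
zt();go(.5558,-.1728,.105,-.242)"
```

```text
zax radial,tang (deg) -3.29 -1.09 pos [ 0.5574 -0.1733  0.1109] j [-0.2912  0.5079  0.1434  1.264  -0.0184  1.5243] dq [-0.001 -0.008  0.012  0.004 -0.002 -0.001]
t 12.5 pos [ 0.5574 -0.1733  0.1109] yaw -0.2446 tilt 3.47 F [ 0.22 -0.19 -4.2 ] T [-0.07  0.03  0.04] grip 0.0162 j6 [-0.29  0.51  0.14  1.26 -0.02  1.52]
units [-0.022 -0.004  0.099] turn -0.15
```

Emit:
play_rows:
  deltas: [0,0,0,0.08,0,0,0,0,0,0]

```text
clock: 12.75
eef_pos: [0.5562, -0.1736, 0.1062]
tool_rot: [0.992, -0.122, -0.031, 0.005]
ft_force: [-1.4, 0.6, -5.6]
grip_width: 0.0161
```

```bash
python3 -c "
from h import *
zt();go(.5558,-.1728,.1,-.242)"
```

```text
zax radial,tang (deg) -3.36 -1.14 pos [ 0.5562 -0.1736  0.1062] j [-0.2917  0.5102  0.1343  1.2538 -0.0192  1.5238] dq [-0.002 -0.006  0.008  0.009 -0.004 -0.003]
t 12.75 pos [ 0.5562 -0.1736  0.1062] yaw -0.2447 tilt 3.55 F [-1.43  0.56 -5.64] T [-0.02  0.09  0.07] grip 0.0161 j6 [-0.29  0.51  0.13  1.25 -0.02  1.52]
units [-0.003 -0.013  0.103] turn -0.15
```

Emit:
play_rows:
  deltas: [0,0,0,0.08,0,0,0,0,0,0]

```text
clock: 13.0
eef_pos: [0.5557, -0.1735, 0.1007]
tool_rot: [0.992, -0.122, -0.031, 0.004]
ft_force: [-1.7, -0.3, -5.5]
grip_width: 0.0159
```

```bash
python3 -c "
from h import *
zt();go(.5558,-.1728,.1,-.242)"
```

```text
zax radial,tang (deg) -3.39 -1.12 pos [ 0.5557 -0.1735  0.1007] j [-0.2919  0.5135  0.125   1.2417 -0.0189  1.5236] dq [ 0.003 -0.006  0.008  0.009 -0.004 -0.003]
t 13.0 pos [ 0.5557 -0.1735  0.1007] yaw -0.2446 tilt 3.57 F [-1.71 -0.31 -5.5 ] T [-0.02  0.1   0.07] grip 0.0159 j6 [-0.29  0.51  0.13  1.24 -0.02  1.52]
units [-0.    -0.011  0.012] turn -0.15
```

Emit:
play_rows:
  deltas: [0,0,0,0.08,0,0,0,0,0,0]

```text
clock: 13.25
eef_pos: [0.5556, -0.1735, 0.0955]
tool_rot: [0.992, -0.122, -0.031, 0.004]
ft_force: [-1.4, -1.0, -4.6]
grip_width: 0.016
```

```bash
python3 -c "
from h import *
zt();go(.5558,-.1728,.09,-.242)"
```

```text
zax radial,tang (deg) -3.37 -1.11 pos [ 0.5556 -0.1735  0.0955] j [-0.292   0.5169  0.1165  1.2295 -0.0188  1.5235] dq [ 0.001 -0.006  0.011  0.005  0.002 -0.004]
t 13.25 pos [ 0.5556 -0.1735  0.0955] yaw -0.2447 tilt 3.55 F [-1.43 -1.05 -4.59] T [-0.03  0.11  0.12] grip 0.016 j6 [-0.29  0.52  0.12  1.23 -0.02  1.52]
units [ 0.007 -0.013  0.092] turn -0.15
```

Emit:
play_rows:
  deltas: [0,0,0,0.08,0,0,0,0,0,0]

```text
clock: 13.5
eef_pos: [0.5547, -0.1741, 0.0922]
tool_rot: [0.992, -0.122, -0.031, 0.005]
ft_force: [-1.4, 0.7, -2.8]
grip_width: 0.016
```

```bash
python3 -c "
from h import *
zt();go(.5558,-.1728,.089,-.242)"
```

```text
zax radial,tang (deg) -3.35 -1.18 pos [ 0.5547 -0.1741  0.0922] j [-0.2929  0.518   0.109   1.2206 -0.0199  1.5232] dq [ 0.    -0.005  0.005  0.007  0.001 -0.001]
t 13.5 pos [ 0.5547 -0.1741  0.0922] yaw -0.2452 tilt 3.55 F [-1.37  0.67 -2.76] T [0.31 0.05 0.08] grip 0.016 j6 [-0.29  0.52  0.11  1.22 -0.02  1.52]
units [ 0.016 -0.026  0.052] turn -0.18
```

Emit:
play_rows:
  deltas: [0,0,0,0.08,0,0,0,0,0,0]

```text
clock: 13.75
eef_pos: [0.554, -0.174, 0.0907]
tool_rot: [0.992, -0.122, -0.03, 0.005]
ft_force: [-0.9, 0.2, -1.5]
grip_width: 0.0159
```

```bash
python3 -c "
from h import *
zt();go(.5558,-.1728,.089,-.242)"
```

```text
zax radial,tang (deg) -3.26 -1.16 pos [ 0.554  -0.174   0.0907] j [-0.2933  0.5165  0.1027  1.2141 -0.0196  1.5228] dq [ 0.    -0.008  0.007  0.011  0.005  0.001]
t 13.75 pos [ 0.554  -0.174   0.0907] yaw -0.2452 tilt 3.46 F [-0.92  0.25 -1.47] T [ 0.08 -0.08  0.04] grip 0.0159 j6 [-0.29  0.52  0.1   1.21 -0.02  1.52]
units [ 0.025 -0.027  0.027] turn -0.19
```

Emit:
play_rows:
  deltas: [0,0.02,-0.02,0.12,0,0,0,0,0.12,0,0,0,0,0,0]

```text
clock: 14.12
eef_pos: [0.5529, -0.1736, 0.0895]
tool_rot: [0.992, -0.122, -0.027, 0.006]
ft_force: [-1.4, 0.5, -4.3]
grip_width: 0.016
```

```bash
python3 -c "
from h import *
zt();go(.5558,-.1728,.089,-.242)"
```

```text
zax radial,tang (deg) -2.96 -1.26 pos [ 0.5529 -0.1736  0.0895] j [-0.2921  0.5111  0.0905  1.2022 -0.0214  1.5238] dq [ 0.003 -0.032  0.024  0.038  0.001  0.001]
t 14.12 pos [ 0.5529 -0.1736  0.0895] yaw -0.2451 tilt 3.22 F [-1.35  0.47 -4.27] T [0.14 0.17 0.12] grip 0.016 j6 [-0.29  0.51  0.09  1.2  -0.02  1.52]
units [ 0.043 -0.024  0.006] turn -0.17
```

Emit:
play_rows:
  deltas: [0,0,0,0.15,0,0,0,0,0.15,0,0,0,0,0,0]

```text
clock: 14.5
eef_pos: [0.5534, -0.1743, 0.0889]
tool_rot: [0.992, -0.122, -0.021, 0.008]
ft_force: [-1.4, 0.1, -5.8]
grip_width: 0.0159
```

```bash
python3 -c "
from h import *
zt();go(.5558,-.1728,.089,-.242)"
```

```text
zax radial,tang (deg) -2.2 -1.32 pos [ 0.5534 -0.1743  0.0889] j [-0.2925  0.5019  0.0743  1.1819 -0.0225  1.5231] dq [ 0.003 -0.038  0.031  0.05  -0.     0.001]
t 14.5 pos [ 0.5534 -0.1743  0.0889] yaw -0.2447 tilt 2.57 F [-1.44  0.11 -5.85] T [0.09 0.18 0.03] grip 0.0159 j6 [-0.29  0.5   0.07  1.18 -0.02  1.52]
units [ 0.033 -0.035 -0.004] turn -0.16
```

Emit:
play_rows:
  deltas: [0,0,0,0.2,0,0,0,0,0.2,0,0,0,0,0.2,0,0,0,0,0.2,0,0,0,0,0,0]

```text
clock: 15.12
eef_pos: [0.5536, -0.1747, 0.0887]
tool_rot: [0.993, -0.12, -0.006, 0.011]
ft_force: [-2.8, 1.9, -7.2]
grip_width: 0.0157
```

```bash
python3 -c "
from h import *
zt();go(.5558,-.1728,.089,-.242)"
```

```text
zax radial,tang (deg) -0.43 -1.37 pos [ 0.5536 -0.1747  0.0887] j [-0.2923  0.4777  0.0346  1.1354 -0.0238  1.5184] dq [ 0.006 -0.059  0.027  0.074  0.005 -0.002]
t 15.12 pos [ 0.5536 -0.1747  0.0887] yaw -0.2399 tilt 1.43 F [-2.83  1.87 -7.24] T [0.15 0.62 0.19] grip 0.0157 j6 [-0.29  0.48  0.03  1.14 -0.02  1.52]
units [ 0.028 -0.04  -0.007] turn 0.12
```

Emit:
play_rows:
  deltas: [0,0,0,0.2,0,0,0,0,0.2,0,0,0,0,0.2,0,0,0,0,0.2,0,0,0,0,0,0]

```text
clock: 15.75
eef_pos: [0.5547, -0.175, 0.0882]
tool_rot: [0.993, -0.12, 0.009, 0.013]
ft_force: [-1.2, -0.5, -7.1]
grip_width: 0.016
```

```bash
python3 -c "
from h import *
zt();go(.5558,-.1728,.089,-.242)"
```

```text
zax radial,tang (deg) 1.3 -1.32 pos [ 0.5547 -0.175   0.0882] j [-0.2925  0.4564 -0.0018  1.0903 -0.0233  1.5184] dq [ 0.004 -0.061  0.03   0.076  0.002  0.003]
t 15.75 pos [ 0.5547 -0.175   0.0882] yaw -0.24 tilt 1.85 F [-1.17 -0.49 -7.13] T [ 0.11  0.39 -0.05] grip 0.016 j6 [-0.29  0.46 -0.    1.09 -0.02  1.52]
units [ 0.01  -0.04  -0.015] turn 0.11
```

```bash
python3 -c "
from h import *
import pickle
c=vision.camera('side');pickle.dump(c,open('c3.pkl','wb'))
a=cv2.resize(c['color'][205:335,275:385],None,fx=4.5,fy=4.5,interpolation=cv2.INTER_CUBIC)
cv2.imwrite('pics/p3.png',np.clip(a.astype(float)*2,0,255).astype(np.uint8))"
```

```text
(no output)
```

View pics/p3.png

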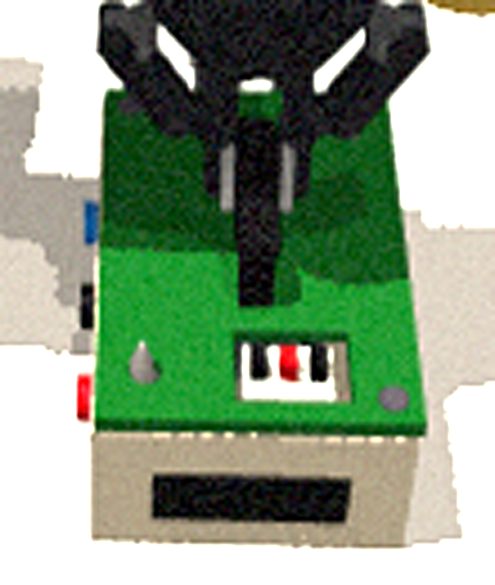

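Emit:
play_rows:
  deltas: [1,0,0,0,0,1,0,0,0,0,1,0,0,0,0,1,0,0,0,0,1,0,0,0,0]

```text
clock: 16.42
eef_pos: [0.5587, -0.1758, 0.0848]
tool_rot: [0.993, -0.12, 0.011, 0.014]
ft_force: [-0.5, 0.1, 0.3]
grip_width: 0.0853
```

```bash
python3 -c "
from h import *
zt();go(.5558,-.1728,.2,-.242)"
```

```text
zax radial,tang (deg) 1.47 -1.3 pos [ 0.5587 -0.1758  0.0848] j [-2.9200e-01  4.6430e-01  1.4000e-03  1.0824e+00 -2.3000e-02  1.5185e+00] dq [ 0.     0.006  0.002 -0.005 -0.002 -0.001]
t 16.43 pos [ 0.5587 -0.1758  0.0848] yaw -0.2398 tilt 1.97 F [-0.46  0.12  0.27] T [0.01 0.05 0.03] grip 0.0853 j6 [-0.29  0.46  0.    1.08 -0.02  1.52]
units [-0.012  0.009 -1.922] turn 0.13
```

Emit:
play_rows:
  deltas: [1,0,0,-0.3,0,1,0,0,-0.5,0,1,0,0,-0.6,0,1,0,0,-0.5,0,1,0,0,0,0]

```text
clock: 17.05
eef_pos: [0.5564, -0.1724, 0.2003]
tool_rot: [0.993, -0.12, 0.009, 0.013]
ft_force: [0.5, 0.5, -0.3]
grip_width: 0.0853
```

```bash
python3 -c "
from h import *
zt();go(.5558,-.1728,.2,-.242)"
```

```text
zax radial,tang (deg) 1.34 -1.3 pos [ 0.5564 -0.1724  0.2003] j [-0.2875  0.3886  0.1949  1.354  -0.0231  1.5233] dq [-0.     0.025 -0.049 -0.012  0.002 -0.001]
t 17.05 pos [ 0.5564 -0.1724  0.2003] yaw -0.24 tilt 1.87 F [ 0.47  0.54 -0.31] T [ 0.04  0.03 -0.04] grip 0.0853 j6 [-0.29  0.39  0.19  1.35 -0.02  1.52]
units [-0.008  0.009  0.006] turn 0.12
```

```bash
cat >> h.py <<'E'
def loc(x,y):
    a=-.24;return (.5542+(x*np.cos(a)-y*np.sin(a))/1000, -.1745+(x*np.sin(a)+y*np.cos(a))/1000)
def gl(x,y,z): go(*loc(x,y),z/1000)
def me():
    p=bot.get_obs()["eef_pos"];a=-.24;d=(p[:2]-[.5542,-.1745])*1000
    print("local",(d[0]*np.cos(a)+d[1]*np.sin(a)).round(1),(-d[0]*np.sin(a)+d[1]*np.cos(a)).round(1),(p[2]*1000).round(1))
E
python3 - <<'E'
from h import *
import pickle
c=pickle.load(open('c3.pkl','rb'))
px=(np.array([[255,209],[228,209],[285,209]])+.5)/4.5-.5+[275,205]
o,d=ray(c,px)
for yy in(-.175,-.186):
    s=(yy-o[1])/d[:,1];print("tips at y",yy,(o+d*s[:,None]).round(4).tolist())
c=vision.camera('side');t=vision.camera('top')
hsv=cv2.cvtColor(c["color"],cv2.COLOR_BGR2HSV);m=cv2.inRange(hsv,(45,90,20),(85,255,255));m[:, :270]=0;m[:,400:]=0;m[:190]=0
h=cv2.convexHull(max(cv2.findContours(m,cv2.RETR_EXTERNAL,cv2.CHAIN_APPROX_NONE)[0],key=cv2.contourArea))
print("hull",cv2.approxPolyDP(h,2.5,True)[:,0].tolist())
print("exp",proj(c,[[*loc(x,y),.083] for x,y in((-65,-95),(65,-95),(65,95),(-65,95))]).round(1).tolist())
r=cv2.inRange(hsv,(0,150,60),(8,255,255))|cv2.inRange(hsv,(172,150,60),(180,255,255))
ht=cv2.cvtColor(t["color"],cv2.COLOR_BGR2HSV);rt=cv2.inRange(ht,(0,150,40),(8,255,255))|cv2.inRange(ht,(172,150,40),(180,255,255))
for n,q in(("side",r[170:260,290:380]),("top",rt[150:215,285:320])):
    nn,_,st,ce=cv2.connectedComponentsWithStats(q);o=[290,170] if n=="side" else [285,150]
    for i in range(1,nn):
        if st[i,4]>15:print(n,st[i,4],ce[i]+o)
E
```

```text
tips at y -0.175 [[0.5555, -0.175, 0.1049], [0.5437, -0.175, 0.1075], [0.5688, -0.175, 0.102]]
tips at y -0.186 [[0.5519, -0.186, 0.1172], [0.5403, -0.186, 0.1198], [0.5648, -0.186, 0.1144]]
hull [[359, 226], [368, 302], [296, 300], [298, 226]]
exp [[294.6, 297.9], [368.4, 300.0], [360.2, 225.3], [297.6, 224.0]]
side 101 [329.69306931 186.87128713]
top 85 [301.94117647 177.01176471]
```

Emit:
play_rows:
  deltas: [0,0,-0.4,-0.2,0,0,0,-0.6,-0.1,0,0,0,-0.7,0,0,0,0,-0.7,0,0,0,0,-0.7,0,0,0,0,-0.4,0,0,0,0,0,0,0]

```text
clock: 18.02
eef_pos: [0.5994, 0.0378, 0.1952]
tool_rot: [0.993, -0.121, -0.005, 0.014]
ft_force: [-0.7, -1.3, -0.3]
grip_width: -0.0002
```

```bash
python3 -c "
from h import *
me();zt();gl(0,190,112)"
```

```text
local -6.5 216.9 195.2
zax radial,tang (deg) -0.88 -1.44 pos [0.5994 0.0378 0.1952] j [ 0.0765  0.4624  0.2945  1.4186 -0.0249  1.8905] dq [-0.014  0.007 -0.026  0.    -0.014  0.002]
t 18.02 pos [0.5994 0.0378 0.1952] yaw -0.2431 tilt 1.69 F [-0.67 -1.26 -0.26] T [-0.09  0.01 -0.01] grip -0.0002 j6 [ 0.08  0.46  0.29  1.42 -0.02  1.89]
units [0.12  0.409 1.398] turn 0
```

Descend outside the clamp (leave y at ~205 first).

Emit:
play_rows:
  deltas: [0,0.12,0.1,0.4,0,0,0,0.1,0.5,0,0,0,0.05,0.4,0,0,0,0,0,0]

```text
clock: 18.52
eef_pos: [0.5981, 0.0157, 0.1107]
tool_rot: [0.992, -0.122, -0.009, 0.015]
ft_force: [-0.6, -1.4, -0.4]
grip_width: 0.0001
```

```bash
python3 -c "
from h import *
me();zt();gl(0,170,112)"
```

```text
local -2.6 195.2 110.7
zax radial,tang (deg) -1.32 -1.57 pos [0.5981 0.0157 0.1107] j [ 0.0411  0.5074  0.1436  1.2304 -0.027   1.8573] dq [-0.009 -0.018  0.027  0.003 -0.001 -0.002]
t 18.52 pos [0.5981 0.0157 0.1107] yaw -0.2453 tilt 2.05 F [-0.59 -1.41 -0.42] T [-0.01 -0.   -0.  ] grip 0.0001 j6 [ 0.04  0.51  0.14  1.23 -0.03  1.86]
units [ 0.045  0.42  -0.009] turn 0
```

Emit:
play_rows:
  deltas: [0,0.04,0.25,0,0,0,0,0.25,0,0,0,0,0.25,0,0,0,0,0.25,0,0,0,0,0,0,0]

```text
clock: 19.15
eef_pos: [0.5877, -0.0481, 0.1172]
tool_rot: [0.992, -0.123, -0.005, 0.014]
ft_force: [0.2, 0.1, -0.3]
grip_width: 0.0001
```

```bash
cat > clamp.py <<'E'
from h import *
def clampang():
    s=vision.camera('side');t=vision.camera('top');out=[]
    for c,(r0,r1,c0,c1) in((s,(160,290,290,380)),(t,(150,225,285,350))):
        h=cv2.cvtColor(c["color"],cv2.COLOR_BGR2HSV);m=cv2.inRange(h,(0,150,40),(8,255,255))|cv2.inRange(h,(172,150,40),(180,255,255))
        nn,_,st,ce=cv2.connectedComponentsWithStats(m[r0:r1,c0:c1])
        if nn<2: out.append(None);continue
        for i in range(1,nn):
            if st[i,4]>25: print("red",st[i,4],(ce[i]+[c0,r0]).round(1))
    pr=[(th,proj(s,[[*loc(0,110-64*np.cos(th)+4*np.sin(th)),(88.5+64*np.sin(th)+4*np.cos(th))/1000]])[0].round(0).tolist()) for th in(2.05,1.5,1.0,.6,.3,.1,0)]
    print(pr)
me();zt();clampang()
E
python3 clamp.py; python3 -c "
from h import *
gl(0,110,112)"
```

```text
local 2.5 130.8 117.2
zax radial,tang (deg) -0.69 -1.63 pos [ 0.5877 -0.0481  0.1172] j [-0.0659  0.477   0.1119  1.2183 -0.0283  1.7518] dq [ 0.004 -0.003  0.003 -0.     0.008 -0.006]
red 151 [330.1 193.3]
red 30 [338.6 285.3]
[(2.05, [330.0, 188.0]), (1.5, [330.0, 195.0]), (1.0, [330.0, 208.0]), (0.6, [330.0, 221.0]), (0.3, [330.0, 230.0]), (0.1, [330.0, 236.0]), (0, [330.0, 238.0])]
t 19.25 pos [ 0.5878 -0.0471  0.1168] yaw -0.2457 tilt 1.77 F [0.17 0.08 0.1 ] T [-0.03 -0.02 -0.07] grip 0.0003 j6 [-0.06  0.48  0.11  1.22 -0.03  1.75]
units [-0.036  0.36   0.092] turn 0
```

Emit:
play_rows:
  deltas: [0,-0.03,0.22,-0.05,0,0,0,0.22,-0.05,0,0,0,0.22,0,0,0,0,0,0,0]

```text
clock: 19.75
eef_pos: [0.5752, -0.0867, 0.1236]
tool_rot: [0.992, -0.122, -0.007, 0.014]
ft_force: [1.0, 0.3, -0.3]
grip_width: -0.0004
```

```bash
python3 clamp.py; python3 -c "
from h import *
gl(0,80,125)"
```

```text
local -0.4 90.3 123.6
zax radial,tang (deg) -0.72 -1.66 pos [ 0.5752 -0.0867  0.1236] j [-0.1333  0.4578  0.0984  1.2244 -0.0288  1.6819] dq [ 0.008 -0.002  0.003  0.002  0.005 -0.005]
red 157 [329.7 209.2]
red 30 [338.6 285.3]
[(2.05, [330.0, 188.0]), (1.5, [330.0, 195.0]), (1.0, [330.0, 208.0]), (0.6, [330.0, 221.0]), (0.3, [330.0, 230.0]), (0.1, [330.0, 236.0]), (0, [330.0, 238.0])]
t 19.85 pos [ 0.5755 -0.0858  0.1236] yaw -0.2435 tilt 1.79 F [-0.23  0.53 -0.49] T [-0.05 -0.01 -0.  ] grip -0.0004 j6 [-0.13  0.46  0.1   1.22 -0.03  1.68]
units [ 0.007  0.187 -0.019] turn 0
```

Emit:
play_rows:
  deltas: [0,0,0.2,0,0,0,0,0.2,0.1,0,0,0,0.1,0.2,0,0,0,0,0,0]

```text
clock: 20.35
eef_pos: [0.5677, -0.1194, 0.1065]
tool_rot: [0.992, -0.122, -0.006, 0.016]
ft_force: [-0.3, 0.3, -0.2]
grip_width: -0.0001
```

```bash
python3 clamp.py; python3 -c "
from h import *
gl(0,58,95)"
```

```text
local -0.0 56.7 106.5
zax radial,tang (deg) -0.5 -1.89 pos [ 0.5677 -0.1194  0.1065] j [-0.1887  0.464   0.0616  1.1778 -0.0329  1.6263] dq [-0.005 -0.013  0.016  0.01  -0.017 -0.003]
red 154 [329.6 224. ]
red 30 [338.6 285.3]
[(2.05, [330.0, 188.0]), (1.5, [330.0, 195.0]), (1.0, [330.0, 208.0]), (0.6, [330.0, 221.0]), (0.3, [330.0, 230.0]), (0.1, [330.0, 236.0]), (0, [330.0, 238.0])]
t 20.45 pos [ 0.5684 -0.1187  0.1073] yaw -0.2434 tilt 1.91 F [ 0.2  -0.25  0.04] T [ 0.02 -0.01 -0.01] grip 0.0 j6 [-0.19  0.46  0.06  1.18 -0.03  1.63]
units [-0.007 -0.014  0.205] turn 0
```

Emit:
play_rows:
  deltas: [0,0,-0.03,0.2,0,0,0,0,0.2,0,0,0,0,0,0]

```text
clock: 20.82
eef_pos: [0.5687, -0.1173, 0.0818]
tool_rot: [0.993, -0.121, -0.005, 0.016]
ft_force: [0.5, 0.7, 0.8]
grip_width: -0.0004
```

```bash
python3 clamp.py; python3 -c "
from h import *
gl(0,60,78)"
```

```text
local 0.5 59.1 81.8
zax radial,tang (deg) -0.42 -1.88 pos [ 0.5687 -0.1173  0.0818] j [-0.1849  0.484   0.0251  1.1199 -0.0327  1.6283] dq [ 0.004 -0.006  0.009  0.005  0.    -0.001]
red 67 [322.1 235.2]
red 45 [338.4 235.4]
red 30 [338.6 285.3]
[(2.05, [330.0, 188.0]), (1.5, [330.0, 195.0]), (1.0, [330.0, 208.0]), (0.6, [330.0, 221.0]), (0.3, [330.0, 230.0]), (0.1, [330.0, 236.0]), (0, [330.0, 238.0])]
t 20.93 pos [ 0.5693 -0.1174  0.0828] yaw -0.2424 tilt 1.92 F [ 0.16 -0.51  0.5 ] T [ 0.04 -0.06  0.02] grip 0.0 j6 [-0.18  0.48  0.03  1.12 -0.03  1.63]
units [-0.018 -0.019  0.079] turn 0
```

Emit:
play_rows:
  deltas: [0,0,0,0.12,0,0,0,0,0.1,0,0,0,0,0.1,0]

```text
clock: 21.3
eef_pos: [0.5732, -0.1151, 0.0689]
tool_rot: [0.993, -0.12, 0.001, 0.013]
ft_force: [-2.0, 9.1, 19.4]
grip_width: -0.0
```

```bash
python3 clamp.py; python3 -c "
from h import *
gl(0,60,78)"
```

```text
local 4.3 62.2 68.9
zax radial,tang (deg) 0.19 -1.49 pos [ 0.5732 -0.1151  0.0689] j [-0.1836  0.494   0.0056  1.0794 -0.026   1.6274] dq [ 0.01   0.023 -0.043 -0.104  0.029 -0.001]
red 66 [322.  238.2]
red 42 [338.4 238.5]
red 30 [338.6 285.3]
[(2.05, [330.0, 188.0]), (1.5, [330.0, 195.0]), (1.0, [330.0, 208.0]), (0.6, [330.0, 221.0]), (0.3, [330.0, 230.0]), (0.1, [330.0, 236.0]), (0, [330.0, 238.0])]
t 21.4 pos [ 0.5735 -0.1148  0.0685] yaw -0.2398 tilt 1.47 F [-0.24  6.13 13.74] T [ 1.35  0.13 -0.04] grip 0.0002 j6 [-0.18  0.49  0.01  1.08 -0.03  1.63]
units [-0.075  0.047 -0.157] turn 0
```

Emit:
play_rows:
  deltas: [0,0,0,-0.2,0,0,0,0,-0.4,0,0,0,0,-0.7,0,0,0,0,-0.8,0,0,0,-0.3,-0.5,0,0,0,-0.6,0,0,0,0,-0.8,0,0,0,0,-0.8,0,0,0,0,-0.6,0,0,0,0,0,0,0]

```text
clock: 22.65
eef_pos: [0.6184, 0.0722, 0.2247]
tool_rot: [0.992, -0.122, 0.0, 0.014]
ft_force: [0.6, -0.3, -0.5]
grip_width: 0.0002
```

```bash
python3 clamp.py; python3 -c "
from h import *
import pickle
go(.5,0,.2)
c=vision.camera('side');t=vision.camera('top')
e=proj(c,[[*loc(x,y),.083] for x,y in((-65,-95),(65,-95),(65,95),(-65,95))]);print(e.round(1).tolist())
a=cv2.resize(c['color'][160:330,270:400],None,fx=3.3,fy=3.3,interpolation=cv2.INTER_CUBIC)
b=cv2.resize(t['color'][150:250,290:405],None,fx=3.2,fy=3.2,interpolation=cv2.INTER_CUBIC)
b=cv2.copyMakeBorder(b,0,a.shape[0]-b.shape[0],0,0,cv2.BORDER_CONSTANT);print(a.shape)
cv2.imwrite('pics/end.png',np.clip(np.hstack([a,b]).astype(float)*1.8,0,255).astype(np.uint8))"
```

```text
local 3.8 254.9 224.7
zax radial,tang (deg) -0.37 -1.62 pos [0.6184 0.0722 0.2247] j [ 0.131   0.4956  0.423   1.5051 -0.0281  1.9466] dq [-0.029 -0.008 -0.011  0.011 -0.025  0.001]
red 62 [322.1 238. ]
red 43 [338.4 238.3]
red 30 [338.6 285.3]
red 88 [338.9 193.2]
[(2.05, [330.0, 188.0]), (1.5, [330.0, 195.0]), (1.0, [330.0, 208.0]), (0.6, [330.0, 221.0]), (0.3, [330.0, 230.0]), (0.1, [330.0, 236.0]), (0, [330.0, 238.0])]
t 22.75 pos [0.6181 0.0697 0.2251] yaw -0.2478 tilt 1.69 F [-1.18  0.85  0.09] T [ 0.02  0.03 -0.01] grip -0.0001 j6 [ 0.13  0.49  0.42  1.51 -0.03  1.95]
units [-1.626  1.596  0.459] turn 0
[[294.6, 297.9], [368.4, 300.0], [360.2, 225.3], [297.6, 224.0]]
(561, 429, 3)
```

View pics/end.png

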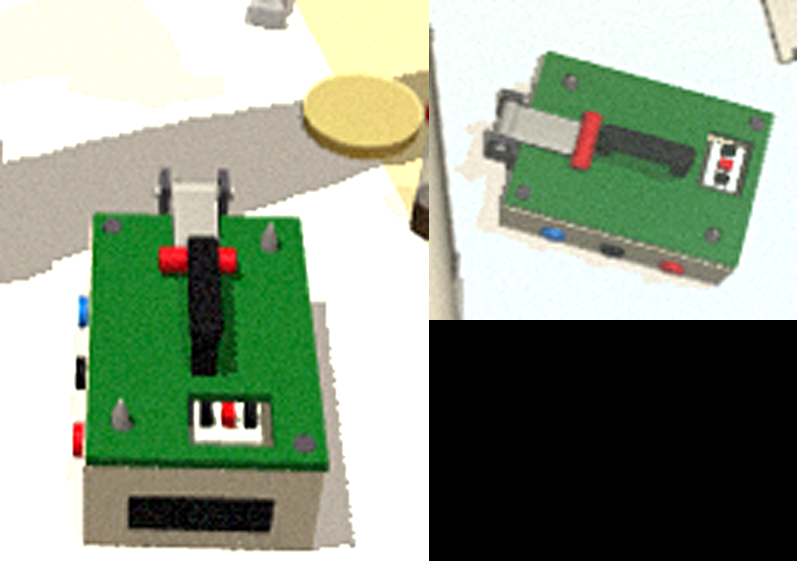

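The picture shows the cover flat on the rim. Both pins stand up through their holes, at (120,412) and (270,235) in the side crop. The breaker is in the window and the red grip is down over the cover. The arm is clear, so I'm handing in.

```bash
python3 -c "
from h import *
print(ticket.job_done())"
```

```text
the job is handed in; nothing more can be done
None
```

The cover is back on the supply box with both pins through its holes and the breaker in its window. The clamp is closed over it. I handed the job in at about 23 s of the 61 s allowed, and the hand-in gives no verdict.

**What I did:** I gripped the cover by its handle, carried it over the box, and corrected its position using both camera views. I lowered it in 5 mm steps, released it on the rim, and pushed the clamp over with shut fingers. I then backed the arm well clear.

**Last checks:**
- **Cover:** its corners were within about 2 pixels (roughly 4 mm) of where a seated cover should appear. I measured this after release but before closing the clamp. The final pictures, taken with the clamp closed, show it flat on the rim.
- **Clamp:** the red grip sat at the image row expected for a closed clamp and stayed there after the arm left.
- **Robot:** the wrist force was close to zero at the end, so nothing was being touched.
- **Other objects:** I did not measure the other things on the table after the moves. The arm stayed away from them.

**What disagreed:**
- **Cover not level on the way down:** the tool slowly tilted during the carry, so the cover came down about 4–5° off level. That is under the 0.2 rad limit. One hole went over its pin slightly before the other, and pressing the cover gently on the rim levelled it.
- **Fingertip height:** in the camera the fingertips appeared about 15–20 mm higher than the reported tool position. I chose a grasp height that worked under either reading.

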